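# Load a fixed-angle rotor in balanced pairs

## Robot

A 7-joint arm with a two-finger parallel gripper is mounted at the origin on the work surface. World frame = base frame: x ahead of the robot, y to its left, z up, the work surface at z = 0. Lengths are in m, angles in rad, forces in N, time in s.
With the tool pointing down it reaches from about 0.35 to 0.9 m from the base axis. Payload 8.1 kg.
Tool frame: the origin (TCP) lies at the very end of the fingers, on their centre line; the grasp point (between the pads) lies 19 mm behind it; z points along the fingers, y is the line along which they close (so a half turn about z gives the same grasp; the last joint's range is limited). The gripper opens to 92 mm and grips with 3 to 60 N. Pads are 19 mm wide; open, the fingers measure 130 mm over their backs; the gripper's body (75 mm by 190 mm) begins 47 mm behind the grasp point.
Start: joints at [1.186, 0.434, 0.025, 1.573, -0.012, 1.134, -0.075], TCP at [0.174, -0.6, 0.227] pointing down, gripper open.
Joint ranges: [-2.62, 2.62], [-0.44, 2.09], [-1.27, 1.32], [0.08, 2.57], [-1.32, 4.46], [0.12, 2], [-2.74, 2.74]. Speed limits (rad/s): [2.22, 2.22, 3.01, 3.01, 3.14, 3.14, 3.14].

## Interface

Orientations are given as a 3x3 rotation matrix whose columns are the frame's x, y, z axes.
In Python, from plant import get_state, capture, camera_model, sign_off gives the robot as it stands. The module is installed in compiled form; this text tells all that it offers.
- The arm moves only by the tool move_tool, called after "Request:" as name(argument=value, ...) on one line, values as JSON. Schema: {"type":"object","properties":{"ticks":{"type":"object","properties":{"dx":{"type":"array","items":{"type":"number"},"minItems":1,"maxItems":20},"dy":{"type":"array","items":{"type":"number"},"minItems":1,"maxItems":20},"dz":{"type":"array","items":{"type":"number"},"minItems":1,"maxItems":20},"twist":{"type":"array","items":{"type":"number"},"minItems":1,"maxItems":20},"jaw":{"type":"array","items":{"type":"number"},"minItems":1,"maxItems":20}},"additionalProperties":false,"required":["dx","dy","dz","twist","jaw"]},"only":{"type":"string"},"quiet":{"type":"boolean"},"lines":{"type":"string"}},"required":["ticks"],"additionalProperties":false}. ticks is an object with one list for each field, all of the same length, 1 to 20, a row being the entries at one place: dx, dy, dz (the shift in parts of the range, where 1.0 means 0.8 m), twist (a turn about the tool's z in fractions of the full range, 1 being pi rad), jaw (the opening from 0.0 (shut) to 1.0 (fully open)); each row is the pose to reach, as a shift and turn from the pose commanded when the call began, along the tool's axes at that moment; what a row does not reach only later rows make up. A row lasts 1/8 s, in which the tool goes at most 0.0625 m and 0.188 rad, less where a joint would pass 70% of its speed; a pose out of reach is approached as far as the arm can. The fingers move at their own pace and stop on an object; the grip force is fixed at half the most. Time passes only in rows, so rows that do not move let the fingers close. The tool returns the time, the measured TCP pose, the force, the opening and the grip force at its end. only (a regular expression) keeps the lines of the reply that match it, lines (a string "A,B") keeps lines A to B, and quiet returns only ok. No shift or turn number may pass 1 either way. Input that does not fit is refused with a message, and nothing moves.
- get_state(): the state, without advancing time (a new reading comes with each control period).
- capture(name): name is "scene" or "top"; returns the picture (384x512x3 uint8, red, green, blue); there is no depth.
- camera_model(name): a dict with "mtx" (3x3 intrinsics, pixels), "distortion" ([k1, k2, p1, p2, k3] as OpenCV has them; the pictures are not rectified), "R" (3x3) and "t" (3): a world point X has camera coordinates R X + t. Camera axes: x right, y down, z forward; pixel columns grow to the right and rows downward; lengths in m; the calibration is good to about 2 mm. A picture is of the moment at which its call begins. camera_model takes no time and is no camera call.
- sign_off(): hands the job in; it is judged then, once.
The state is a dict: "t": time; "joints": joint angles; "qd": joint speeds; "joint_efforts": joint torques, N m; "tool_pos": TCP position; "tool_rot": TCP orientation; "contact_force": force on the tool from outside, world axes, zero at the start; "wrist_torque": the same for the moment, N m; "gripper_width": opening from 0.0 (shut) to 1.0 (fully open); "grasp_force": force on a finger pad.
Only numpy, scipy, OpenCV 4.12 (cv2) and the standard library are available. Lean on these libraries where they do the work, as an engineer would, in place of code of your own. Each camera call takes 0.05 s, during which the arm holds its last target. There are 200 camera calls.

## Task

Finish loading the centrifuge rotor: put the three capped bottles standing on the bench into its three empty bores, each directly opposite the seated bottle with the same cap colour, since those pairs were weighed to balance. Take them one at a time, lower each well down into its bore before letting go so that it only slides the last bit home, and see that all three are fully home. Keep the bottles from toppling and leave the other things on the bench standing where they are.

Things in the scene. Friction and masses are not known exactly. Their poses are not given: they have to be found in the camera images.
- rotor: Aluminium centrifuge rotor on a rubber foot, immovable. 316 mm across up to 46 mm high, tapering to a 242 mm rim 147 mm high; dished top, 112 mm high at the middle, screw there to 123 mm. Six bores 60 degrees apart lean 25 degrees, mouths inwards (centres 74 mm from the axis, 128 mm high). Origin: on the axis at bench level; z up, x points at the free bore across from the seated red bottle
- bottle_red: Loose upright 250 ml bottle, red cap, about 0.3 kg. Origin: centre of the underside, z to the cap. 122 mm tall: body 62 mm across to 76 mm (foot bevelled 4 mm), shoulder in to 40 mm at 94 mm, cap 48 mm across from 94 to 122 mm, where to grip it. Round. 2 mm clear all round in a bore; let go there it slides home by its weight, cap then 18 mm proud of the mouth
- bottle_blue: Loose upright 250 ml bottle, blue cap, about 0.3 kg. Origin: centre of the underside, z to the cap. 122 mm tall: body 62 mm across to 76 mm (foot bevelled 4 mm), shoulder in to 40 mm at 94 mm, cap 48 mm across from 94 to 122 mm, where to grip it. Round. 2 mm clear all round in a bore; let go there it slides home by its weight, cap then 18 mm proud of the mouth
- bottle_yellow: Loose upright 250 ml bottle, yellow cap, about 0.3 kg. Origin: centre of the underside, z to the cap. 122 mm tall: body 62 mm across to 76 mm (foot bevelled 4 mm), shoulder in to 40 mm at 94 mm, cap 48 mm across from 94 to 122 mm, where to grip it. Round. 2 mm clear all round in a bore; let go there it slides home by its weight, cap then 18 mm proud of the mouth
- bore_red_mouth (a point): centre of the mouth of the free bore across from the seated red bottle, along the rotor's x. Bore 66 mm across, 104 mm deep along its slope; mouth plane square to the bore, whose axis runs from here to bore_red_floor
- bore_red_floor (a point): centre of that bore's floor, outwards and down from its mouth; the underside centre of a bottle that is home rests here
- seated_red (a point): centre of the top of the red cap of the bottle already home in the rotor (same shape as the loose ones, fixed), 66 mm from the rotor's axis and about 144 mm high, 18 mm proud of its mouth, leaning like its bore
- bore_blue_mouth (a point): centre of the mouth of the free bore across from the seated blue bottle, 60 degrees anticlockwise (from above) of the rotor's x. Bore 66 mm across, 104 mm deep along its slope; mouth plane square to the bore, whose axis runs from here to bore_blue_floor
- bore_blue_floor (a point): centre of that bore's floor, outwards and down from its mouth; the underside centre of a bottle that is home rests here
- seated_blue (a point): centre of the top of the blue cap of the bottle already home in the rotor (same shape as the loose ones, fixed), 66 mm from the rotor's axis and about 144 mm high, 18 mm proud of its mouth, leaning like its bore
- bore_yellow_mouth (a point): centre of the mouth of the free bore across from the seated yellow bottle, 60 degrees clockwise (from above) of the rotor's x. Bore 66 mm across, 104 mm deep along its slope; mouth plane square to the bore, whose axis runs from here to bore_yellow_floor
- bore_yellow_floor (a point): centre of that bore's floor, outwards and down from its mouth; the underside centre of a bottle that is home rests here
- seated_yellow (a point): centre of the top of the yellow cap of the bottle already home in the rotor (same shape as the loose ones, fixed), 66 mm from the rotor's axis and about 144 mm high, 18 mm proud of its mouth, leaning like its bore
- wash_bottle: loose white wash bottle, 60 mm across and 105 mm high to its shoulder, grey cap to 148 mm and a thin bent grey spout to 190 mm that overhangs 45 mm along its x. Bystander. Origin: centre of its underside.
- beaker: loose glass beaker, 68 mm across, 94 mm high. Bystander. Origin: centre of its underside.
- tip_box: loose blue tip box with a clear lid, 85 x 122 x 65 mm (x, y, z). Bystander. Origin: centre of its underside.
- flask: loose conical flask, 82 mm across at the foot, tapering to a 30 mm neck at 80 mm, 119 mm high with a black stopper. Bystander. Origin: centre of its underside.
- forceps: loose steel forceps lying flat, 170 mm long along their x, 13 mm wide, 9 mm high. Bystander. Origin: at the underside, midway along the forceps.
- petri_dishes: loose stack of petri dishes, 91 mm across, 45 mm high. Bystander. Origin: centre of its underside.
Mind the look-alikes: they are no part of the job. Leave any green look-alike of the bottle_blue alone. Leave any green look-alike of the bottle_yellow alone.

How it is judged:
By the outcome, as a careful person would: the job done as asked, in the order asked, and still so for the second after the job is handed in, with the robot touching nothing.
It also fails if it takes over 72 s, if anything falls off the work surface, if the arm or the gripper's body presses on something with over 40 N, if the wrist force passes 120 N, or if a joint passes its speed limit or range.

## Working session

There is one attempt and no reset: what is moved stays moved. The work goes in short steps, Python scripts to look and compute and a tool call to move; the robot and the scene stay as the last step left them, time stands still between calls to the robot, and variables do not carry over. Pictures are saved under pics/ and viewed, at most 12 in all, crops included, and the job is handed in when it is done.

```bash
mkdir -p pics; python3 - <<'E'
from plant import *
import cv2,numpy as np
for n in("scene","top"):
    im=capture(n); cv2.imwrite(f"pics/{n}0.png",im[:,:,::-1]); m=camera_model(n)
    print(n,m["mtx"],m["distortion"],np.round(m["R"],3),np.round(m["t"],3),-np.array(m["R"]).T@m["t"])
s=get_state();print(s["t"],s["tool_pos"],np.round(s["tool_rot"],3),s["gripper_width"])
E
```

```text
scene [[365.20101402   0.         261.32494141]
 [  0.         365.20101402 192.38791371]
 [  0.           0.           1.        ]] [0.00191231 0.         0.         0.         0.        ] [[ 0.878  0.479 -0.012]
 [ 0.408 -0.759 -0.508]
 [-0.252  0.441 -0.861]] [-0.459 -0.201  1.395] [ 0.83642314 -0.54772057  1.0940219 ]
top [[369.13375181   0.         253.26483353]
 [  0.         369.13375181 191.05396662]
 [  0.           0.           1.        ]] [-0.05801888  0.          0.          0.          0.        ] [[-0.016 -1.    -0.016]
 [-0.995  0.018 -0.098]
 [ 0.098  0.014 -0.995]] [-0.008  0.571  1.016] [ 0.46794275 -0.03222068  1.06710929]
0.1 [ 0.17363564 -0.59993011  0.22603606] [[ 0.961  0.278 -0.001]
 [ 0.278 -0.961  0.001]
 [-0.    -0.001 -1.   ]] 0.9974283382069659
```

View pics/scene0.png

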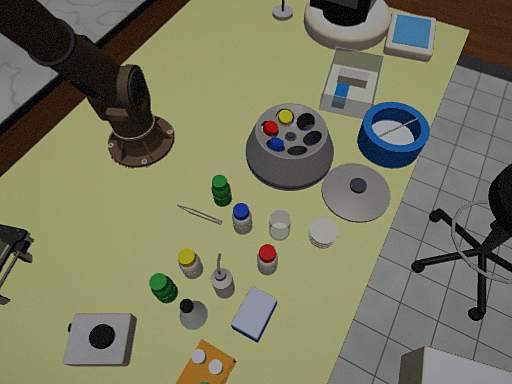

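View pics/top0.png

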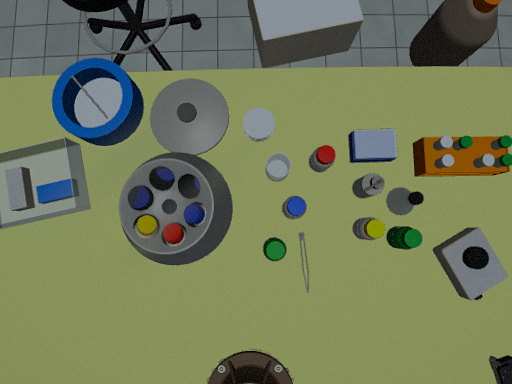

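The scene view shows loose caps: red (267,253), blue (241,211), yellow (187,257), with green look-alikes at (221,185) and (161,283). In the top view the rotor is at (170,207), with seated yellow at (147,225), red (174,233) and blue (195,214). The loose ones there are red (325,155), blue (296,206), yellow (375,229), and green (275,249) and (410,237). The cap colours decide which are meant, so I'll confirm them in an enlarged crop.

```bash
python3 - <<'E'
import cv2,numpy as np
t=cv2.imread("pics/top0.png"); s=cv2.imread("pics/scene0.png")
a=cv2.resize(t[140:280,110:250],None,fx=4,fy=4,interpolation=cv2.INTER_CUBIC)[:,:]
b=cv2.resize(t[140:255,260:430],None,fx=4,fy=4,interpolation=cv2.INTER_CUBIC)
cv2.imwrite("pics/c1.png",a)
c=cv2.resize(s[95:305,145:340],None,fx=2.8,fy=2.8,interpolation=cv2.INTER_CUBIC)
cv2.imwrite("pics/c2.png",c)
for n,im in(("top",t),("scene",s)):
    h=cv2.cvtColor(im,cv2.COLOR_BGR2HSV)
    for col,(lo,hi) in dict(red=(172,188),yellow=(24,33),blue=(112,128)).items():
        H=h[...,0].astype(int); H=np.where(H<20,H+180,H) if col=="red" else H
        m=((H>=lo)&(H<=hi)&(h[...,1]>185)&(h[...,2]>70)).astype(np.uint8)
        k,l,st,ce=cv2.connectedComponentsWithStats(m)
        for i in range(1,k):
            if st[i,4]>60: print(n,col,st[i],ce[i].round(1),im[l==i].mean(0).round(), np.percentile(h[...,2][l==i],[5,25,50,75,95]))
E
```

```text
top red [317 145  18  18 255] [325.6 153.9] [ 21.  23. 138.] [102.7 140.  142.  144.  146. ]
top red [163 224  20  20 270] [173.3 233.8] [ 20.  27. 124.] [ 79.45 115.   135.   138.   142.  ]
top yellow [137 215  19  20 288] [146.  223.9] [  3. 123. 133.] [106.35 133.   136.   138.   141.  ]
top yellow [366 219  19  19 276] [375.  228.3] [  1. 143. 135.] [114.   145.   147.   149.   151.25]
top blue [287 197  18  18 201] [295.7 205.7] [154.  66.  35.] [138. 155. 157. 159. 162.]
top blue [187 208  17  15 128] [195.3 216.1] [107.  39.  21.] [ 74.    87.75 116.   120.   123.  ]
scene red [263 121  15  15 167] [270.  127.7] [ 14.  15. 136.] [ 77.3 102.  156.  158.5 162. ]
scene red [259 244  17  17 215] [266.9 252.2] [ 24.  26. 154.] [110.8 157.  158.  160.  163. ]
scene yellow [278 109  15  14 150] [285.2 115.8] [ 30. 150. 154.] [ 94.45 157.   160.   163.   169.1 ]
scene yellow [178 248  17  17 210] [185.8 256.1] [ 26. 149. 156.] [140.8 157.  158.  160.  163. ]
scene blue [268 137  15  14 115] [275.4 143.4] [110.  37.  15.] [ 77.  92. 121. 126. 130.]
scene blue [233 203  16  15 134] [240.5 209.9] [136.  51.  23.] [ 98.25 138.   140.   142.   146.  ]
```

View pics/c1.png

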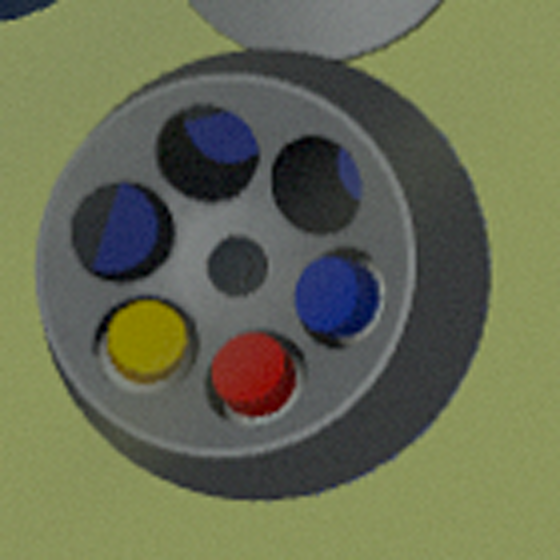

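View pics/c2.png

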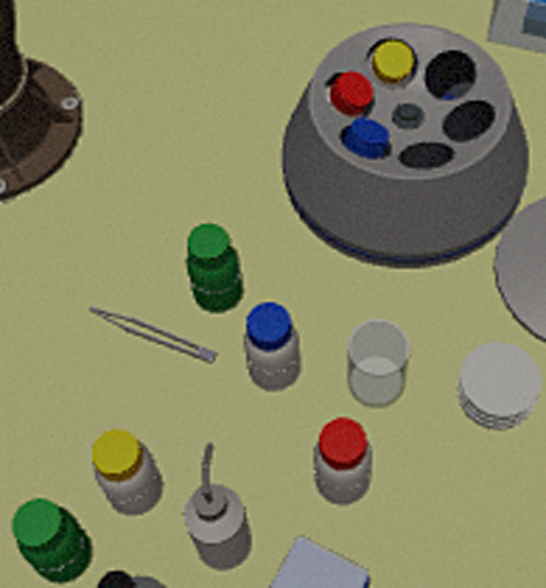

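The top crop shows seated yellow at (146,223), red (173,233) and blue (195,214), with the free bores opposite. The scene crop shows the red, blue and yellow caps on white bodies, and the green-capped ones are fully green look-alikes. Next I'll triangulate the cap tops.

```bash
cat > v.py <<'E'
from plant import *
import cv2,numpy as np
from scipy.optimize import least_squares
COL=dict(red=(172,188),yellow=(24,33),blue=(110,130))
def tops(n,im,minpx=60):
    "cap-top discs: colour mask, bright part only -> {col:[(u,v,area)]}"
    h=cv2.cvtColor(im,cv2.COLOR_RGB2HSV); out={}
    for c,(lo,hi) in COL.items():
        H=h[...,0].astype(int)
        if c=="red": H=np.where(H<20,H+180,H)
        m=((H>=lo)&(H<=hi)&(h[...,1]>150)&(h[...,2]>70)).astype(np.uint8)
        k,l,st,_=cv2.connectedComponentsWithStats(m); out[c]=[]
        for i in range(1,k):
            if st[i,4]<minpx: continue
            V=h[...,2]; b=(l==i)&(V>0.86*np.percentile(V[l==i],80))
            b=cv2.morphologyEx(b.astype(np.uint8),cv2.MORPH_OPEN,np.ones((3,3)))
            p=max(cv2.findContours(b,0,1)[0],key=cv2.contourArea); 
            hull=cv2.fillConvexPoly(np.zeros_like(b),cv2.convexHull(p),1)
            v,u=np.nonzero(hull); out[c].append((u.mean(),v.mean(),len(u)))
    return out
def ray(n,uv):
    m=camera_model(n);R=np.array(m["R"]);t=np.array(m["t"])
    q=cv2.undistortPoints(np.float64([[uv[:2]]]),np.array(m["mtx"]),np.array(m["distortion"]))[0,0]
    d=R.T@np.r_[q,1];return -R.T@t,d/np.linalg.norm(d)
def onz(n,uv,z):
    o,d=ray(n,uv);return o+d*(z-o[2])/d[2]
def tri(a,b):
    (o1,d1),(o2,d2)=ray("top",a),ray("scene",b)
    s=np.linalg.lstsq(np.c_[d1,-d2],o2-o1,rcond=None)[0]
    p,q=o1+s[0]*d1,o2+s[1]*d2;return (p+q)/2,np.linalg.norm(p-q)
E
python3 - <<'E'
from v import *
I={n:cv2.imread(f"pics/{n}0.png")[:,:,::-1].copy() for n in("top","scene")}
T,S=tops("top",I["top"]),tops("scene",I["scene"])
print(T,S)
for c in COL:
  for a in T[c]:
    for b in S[c]:
      p,g=tri(a,b)
      if g<.02: print(c,p.round(4),"gap",round(g,4),a,b)
g=cv2.cvtColor(I["top"],cv2.COLOR_RGB2GRAY)
# screw and rim bright edge in top view
sub=g[140:280,110:250]
for z,uv in((.123,(169.3,206.3)),): print(onz("top",uv,z))
print(onz("scene",(145+408/2.8,95+115/2.8),.123))
E
```

```text
{'red': [(np.float64(326.0126050420168), np.float64(153.71428571428572), 238), (np.float64(171.614406779661), np.float64(231.59745762711864), 236)], 'yellow': [(np.float64(146.39147286821705), np.float64(223.91472868217053), 258), (np.float64(375.42641509433963), np.float64(228.3622641509434), 265)], 'blue': [(np.float64(166.50819672131146), np.float64(174.20491803278688), 122), (np.float64(141.80729166666666), np.float64(198.00520833333334), 192), (np.float64(296.46215139442234), np.float64(205.78087649402391), 251), (np.float64(191.19158878504672), np.float64(213.14953271028037), 214)]} {'red': [(np.float64(271.4684684684685), np.float64(126.16216216216216), 111), (np.float64(267.05288461538464), np.float64(251.52403846153845), 208)], 'yellow': [(np.float64(285.18045112781954), np.float64(115.62406015037594), 133), (np.float64(185.6267942583732), np.float64(255.70334928229664), 209)], 'blue': [(np.float64(276.8783783783784), np.float64(141.24324324324326), 74), (np.float64(240.46875), np.float64(209.375), 160)]}
red [ 0.6572 -0.2102  0.1152] gap 0.0007 (np.float64(326.0126050420168
[... 353 characters left out ...]
), np.float64(223.91472868217053), 258) (np.float64(285.18045112781954), np.float64(115.62406015037594), 133)
yellow [ 0.4605 -0.3307  0.1153] gap 0.0006 (np.float64(375.42641509433963), np.float64(228.3622641509434), 265) (np.float64(185.6267942583732), np.float64(255.70334928229664), 209)
blue [ 0.5223 -0.1291  0.1149] gap 0.0008 (np.float64(296.46215139442234), np.float64(205.78087649402391), 251) (np.float64(240.46875), np.float64(209.375), 160)
blue [0.5069 0.1394 0.1366] gap 0.0007 (np.float64(191.19158878504672), np.float64(213.14953271028037), 214) (np.float64(276.8783783783784), np.float64(141.24324324324326), 74)
[0.52567313 0.19842552 0.123     ]
[0.53365322 0.19114416 0.123     ]
```

Both cap heights read about 7 mm low, at 115 mm for 122 and 136 mm for 144. That is a consistent camera bias of about 4 mm between views. I'll compare each view's plane intersections and fit the rotor, then calibrate the bias with a bottle held at a known TCP.

```bash
cat >> v.py <<'E'
def rotor(P,r=.066):
    "P: xy of seated red, blue, yellow -> cx,cy,phase (x axis angle), rms"
    off=np.array([0,np.pi/3,-np.pi/3])
    f=lambda q:np.r_[(np.array(P)-q[:2]+r*np.c_[np.cos(q[2]+off),np.sin(q[2]+off)]).ravel()]
    s=least_squares(f,[.53,.19,.3]);return s.x,np.sqrt((s.fun**2).mean())
def move(x,y,z,tooly=None):
    "print tool-frame shift/turn to the target; tooly = world angle of tool y (mod pi)"
    s=get_state();R=np.array(s["tool_rot"]);d=R.T@(np.array([x,y,z])-s["tool_pos"])
    a=np.arctan2(R[1,1],R[0,1]);tn=0
    if tooly is not None: tn=-((tooly-a+np.pi/2)%np.pi-np.pi/2)
    print("shift",d.round(4),"turn",round(tn,3),"or",round(tn-np.sign(tn)*np.pi,3),"j7",round(s["joints"][6],3),"tcp",np.round(s["tool_pos"],4),"tooly",round(a,3),"t",s["t"])
E
python3 - <<'E'
from v import *
I={n:cv2.imread(f"pics/{n}0.png")[:,:,::-1].copy() for n in("top","scene")}
A=dict(top=tops("top",I["top"]),scene=tops("scene",I["scene"]))
K=dict(top=dict(red=1,blue=3,yellow=0),scene=dict(red=0,blue=0,yellow=0))
L=dict(top=dict(red=0,blue=2,yellow=1),scene=dict(red=1,blue=1,yellow=1))
for n in A:
  q,e=rotor([onz(n,A[n][c][K[n][c]],.144)[:2] for c in("red","blue","yellow")]); print(n,"rotor",q.round(4),e.round(4))
  for c in COL: print(n,c,onz(n,A[n][c][L[n][c]],.122).round(4))
for nm,uv,z in(("wash cap",(372,184),.148),("beaker",(278,160),.094),("green2",(411,238),.122),("green1",(275,249),.122),("flask",(416,198),.119),("tipbox",(374,143),.065)): print(nm,onz("top",uv,z).round(3))
move(.52,-.128,.22,np.pi/2)
E
```

```text
top rotor [0.5256 0.2017 0.22  ] 0.0006
top red [ 0.6556 -0.2092  0.122 ]
top yellow [ 0.4603 -0.3288  0.122 ]
top blue [ 0.5216 -0.1286  0.122 ]
scene rotor [0.5286 0.198  0.2283] 0.0004
scene red [ 0.6588 -0.2124  0.122 ]
scene yellow [ 0.4633 -0.3321  0.122 ]
scene blue [ 0.5249 -0.1319  0.122 ]
wash cap [ 0.571 -0.317  0.148]
beaker [ 0.646 -0.086  0.094]
green2 [ 0.434 -0.419  0.122]
green1 [ 0.413 -0.071  0.122]
flask [ 0.536 -0.439  0.119]
tipbox [ 0.695 -0.354  0.065]
shift [ 0.4639 -0.357   0.0065] turn 0.282 or -2.86 j7 -0.075 tcp [ 0.1736 -0.5999  0.226 ] tooly -1.289 t 0.1
```

The rows are not in the units I measure in: shifts go in shares of 0.8 m and turns go in shares of pi rad. I convert before sending: 0.466 m is 0.5825, -0.354 m is -0.4425, 0.28 rad is 0.0891.

Request:
move_tool(ticks={"dx": [0.5825, 0.5825, 0.5825, 0.5825, 0.5825, 0.5825, 0.5825, 0.5825, 0.5825, 0.5825, 0.5825, 0.5825, 0.5825], "dy": [-0.4425, -0.4425, -0.4425, -0.4425, -0.4425, -0.4425, -0.4425, -0.4425, -0.4425, -0.4425, -0.4425, -0.4425, -0.4425], "dz": [0, 0, 0, 0, 0, 0, 0, 0, 0, 0, 0, 0, 0], "twist": [0.0891, 0.0891, 0.0891, 0.0891, 0.0891, 0.0891, 0.0891, 0.0891, 0.0891, 0.0891, 0.0891, 0.0891, 0.0891], "jaw": [1, 1, 1, 1, 1, 1, 1, 1, 1, 1, 1, 1, 1]})

```text
t: 1.72
tool_pos: [0.5222, -0.1323, 0.2267]
tool_rot: [[1.0, -0.001, -0.001], [-0.001, -1.0, -0.001], [-0.001, 0.001, -1.0]]
contact_force: [-0.8, -0.4, 0.4]
gripper_width: 1.0
grasp_force: 0.0
```

```bash
python3 -c "
from v import *
move(.523,-.130,.095,np.pi/2)"
```

```text
shift [ 0.0009 -0.0023  0.1317] turn -0.001 or 3.141 j7 -1.486 tcp [ 0.5222 -0.1323  0.2267] tooly -1.571 t 1.725
```

In the tool's units: 0.132 m is 0.165, 0.12 m is 0.15.

Request:
move_tool(ticks={"dx": [0.0013, 0.0013, 0.0013, 0.0013, 0.0013, 0.0013, 0.0013, 0.0013], "dy": [-0.0025, -0.0025, -0.0025, -0.0025, -0.0025, -0.0025, -0.0025, -0.0025], "dz": [0.075, 0.15, 0.165, 0.165, 0.165, 0.165, 0.165, 0.165], "twist": [0, 0, 0, 0, 0, 0, 0, 0], "jaw": [1, 0.9, 0.8, 0.4, 0.4, 0.4, 0.4, 0.4]})

```text
t: 2.72
tool_pos: [0.5253, -0.1291, 0.0966]
tool_rot: [[1.0, 0.002, 0.003], [0.002, -1.0, -0.001], [0.003, 0.001, -1.0]]
contact_force: [-0.3, -0.5, 7.9]
gripper_width: 0.517
grasp_force: 30.0
```

```bash
python3 -c "
from v import *
move(.523,-.130,.095,-0.30)"
```

```text
shift [-0.0023  0.0008  0.0016] turn -1.269 or 1.872 j7 -1.532 tcp [ 0.5253 -0.1291  0.0966] tooly -1.569 t 2.725
```

In the tool's units: -1.27 rad is -0.4043.

Request:
move_tool(ticks={"dx": [0, 0, 0, 0, 0, 0, 0, 0, 0, 0, 0, 0, 0, 0], "dy": [0, 0, 0, 0, 0, 0, 0, 0, 0, 0, 0, 0, 0, 0], "dz": [0, 0, 0, 0, 0, 0, 0, 0, 0, 0, 0, 0, 0, 0], "twist": [0, 0, -0.0573, -0.1146, -0.1719, -0.2292, -0.2865, -0.3438, -0.4043, -0.4043, -0.4043, -0.4043, -0.4043, -0.4043], "jaw": [0.75, 0.75, 0.75, 0.75, 0.75, 0.75, 0.75, 0.75, 0.75, 0.75, 0.4, 0.4, 0.4, 0.4]})

```text
t: 4.47
tool_pos: [0.5239, -0.1287, 0.0947]
tool_rot: [[0.295, 0.955, -0.0], [0.955, -0.295, -0.0], [-0.0, -0.0, -1.0]]
contact_force: [-0.3, 1.1, 0.8]
gripper_width: 0.515
grasp_force: 30.0
```

```bash
python3 -c "
from v import *
move(.523,-.130,.095,-0.30)"
```

```text
shift [-0.0015 -0.0005 -0.0003] turn 0.001 or -3.141 j7 -0.46 tcp [ 0.5239 -0.1287  0.0947] tooly -0.299 t 4.475
```

In the tool's units: 0.2 m is 0.25, 0.14 m is 0.175.

Request:
move_tool(ticks={"dx": [0, 0, 0, 0, 0.05, 0.1125, 0.175, 0.25, 0.25], "dy": [0, 0, 0, 0, -0.0375, -0.075, -0.125, -0.1625, -0.1625], "dz": [0, 0, -0.075, -0.15, -0.1625, -0.1625, -0.1625, -0.1625, -0.1625], "twist": [0, 0, 0, 0, 0, 0, 0, 0, 0], "jaw": [0.75, 0.75, 0.75, 0.75, 0.75, 0.75, 0.75, 0.75, 0.75]})

```text
t: 5.6
tool_pos: [0.4575, 0.1056, 0.2254]
tool_rot: [[0.287, 0.958, 0.001], [0.958, -0.287, 0.002], [0.002, 0.001, -1.0]]
contact_force: [-0.1, -0.8, 0.3]
gripper_width: 0.751
grasp_force: 0.0
```

```bash
python3 - <<'E'
from v import *
I={n:capture(n) for n in("top","scene")}
for n in I: cv2.imwrite(f"pics/{n}1.png",I[n][:,:,::-1])
for n in I:
  for a in tops(n,I[n])["blue"]: print(n,np.round(a,1),onz(n,a,.122).round(4))
move(.524,-.129,.095,-0.30)
E
```

```text
top [167.5 174.3  79. ] [0.6092 0.204  0.122 ]
top [141.4 195.3 150. ] [0.5555 0.2721 0.122 ]
top [296.4 205.7 251. ] [ 0.5217 -0.1285  0.122 ]
scene [277.  141.4  82. ] [0.5027 0.1495 0.122 ]
scene [240.5 209.3 154. ] [ 0.5249 -0.1314  0.122 ]
shift [-0.2013  0.1299  0.1299] turn 0.003 or -3.138 j7 -0.819 tcp [0.4586 0.1015 0.2248] tooly -0.297 t 5.7
```

Calibration worked: with the bias removed, both views agree within 1 mm. That puts the rotor at (0.5277, 0.2011) with phase 0.224, red at (0.658, -0.2095) and yellow at (0.4624, -0.3292). I can't tilt the tool, so I'll let the bottle pivot in the pads. Next: regrip blue, lift it, and carry it to the outside of the rotor along the blue bore's direction.

In the tool's units: -0.2013 m is -0.2516, 0.13 m is 0.1625.

Request:
move_tool(ticks={"dx": [-0.0625, -0.125, -0.1875, -0.25, -0.2516, -0.2516, -0.2516, -0.2516, -0.2516, -0.2516, -0.2516, -0.2516, -0.2516, -0.2516, -0.2516, -0.2516, -0.2516], "dy": [0.0375, 0.0813, 0.125, 0.1625, 0.1625, 0.1625, 0.1625, 0.1625, 0.1625, 0.1625, 0.1625, 0.1625, 0.1625, 0.1625, 0.1625, 0.1625, 0.1625], "dz": [0, 0, 0, 0, 0, 0, 0.075, 0.15, 0.1625, 0.1625, 0.1625, 0.1625, 0.0875, 0.0125, -0.0625, -0.0813, -0.0813], "twist": [0, 0, 0, 0, 0, 0, 0, 0, 0, 0, 0, 0, 0, 0, 0, 0, 0], "jaw": [0.75, 0.75, 0.75, 0.75, 0.75, 0.75, 0.75, 0.75, 0.75, 0.4, 0.4, 0.4, 0.4, 0.4, 0.4, 0.4, 0.4]})

```text
t: 7.82
tool_pos: [0.5238, -0.1301, 0.2905]
tool_rot: [[0.295, 0.956, 0.002], [0.956, -0.295, -0.001], [-0.0, 0.002, -1.0]]
contact_force: [0.6, -0.2, -3.9]
gripper_width: 0.518
grasp_force: 30.0
```

```bash
python3 - <<'E'
from v import *
c=np.array([.5277,.2011]);u=np.array([np.cos(1.2712),np.sin(1.2712)])
print(c+.18*u);move(*(c+.18*u),.29,1.2712+np.pi/2)
E
```

```text
[0.58082422 0.37308203]
shift [ 4.977e-01 -9.390e-02  1.000e-04] turn 0.0 or -3.141 j7 -0.323 tcp [ 0.5238 -0.1301  0.2905] tooly -0.299 t 7.825
```

In the tool's units: 0.498 m is 0.6225, 0.08 m is 0.1.

Request:
move_tool(ticks={"dx": [0.6225, 0.6225, 0.6225, 0.6225, 0.6225, 0.6225, 0.6225, 0.6225, 0.6225, 0.6225, 0.6225, 0.6225, 0.6225, 0.6225], "dy": [-0.1175, -0.1175, -0.1175, -0.1175, -0.1175, -0.1175, -0.1175, -0.1175, -0.1175, -0.1175, -0.1175, -0.1175, -0.1175, -0.1175], "dz": [0, 0, 0, 0, 0, 0, 0, 0, 0, 0, 0, 0.0625, 0.1, 0.1], "twist": [0, 0, 0, 0, 0, 0, 0, 0, 0, 0, 0, 0, 0, 0], "jaw": [0.4, 0.4, 0.4, 0.4, 0.4, 0.4, 0.4, 0.4, 0.4, 0.4, 0.4, 0.4, 0.4, 0.4]})

```text
t: 9.57
tool_pos: [0.5803, 0.3703, 0.2072]
tool_rot: [[0.297, 0.955, -0.003], [0.955, -0.297, -0.004], [-0.005, -0.002, -1.0]]
contact_force: [-0.9, -0.3, -1.6]
gripper_width: 0.512
grasp_force: 30.0
```

```bash
python3 - <<'E'
from v import *
c=np.array([.5277,.2011]);u=np.array([np.cos(1.2712),np.sin(1.2712)])
move(*(c+.113*u),.21,1.2712+np.pi/2)
E
```

```text
shift [-0.0642 -0.0002 -0.0024] turn -0.002 or 3.14 j7 -1.234 tcp [0.5803 0.3703 0.2072] tooly -0.301 t 9.575
```

In the tool's units: -0.067 m is -0.0838, -0.002 m is -0.0025.

Request:
move_tool(ticks={"dx": [-0.0188, -0.0375, -0.05, -0.0625, -0.075, -0.0838, -0.0838, -0.0838], "dy": [0, 0, 0, 0, 0, 0, 0, 0], "dz": [-0.0025, -0.0025, -0.0025, -0.0025, -0.0025, -0.0025, -0.0025, -0.0025], "twist": [0, 0, 0, 0, 0, 0, 0, 0], "jaw": [0.4, 0.4, 0.4, 0.4, 0.4, 0.4, 0.4, 0.4]})

```text
t: 10.58
tool_pos: [0.5605, 0.3093, 0.2114]
tool_rot: [[0.295, 0.956, -0.001], [0.956, -0.295, -0.001], [-0.001, -0.001, -1.0]]
contact_force: [1.8, 2.0, -0.7]
gripper_width: 0.517
grasp_force: 30.0
```

```bash
python3 - <<'E'
from v import *
im=capture("scene"); cv2.imwrite("pics/s2.png",cv2.resize(im[30:190,200:400,::-1],None,fx=3,fy=3,interpolation=cv2.INTER_CUBIC))
E
```

```text
(no output)
```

View pics/s2.png

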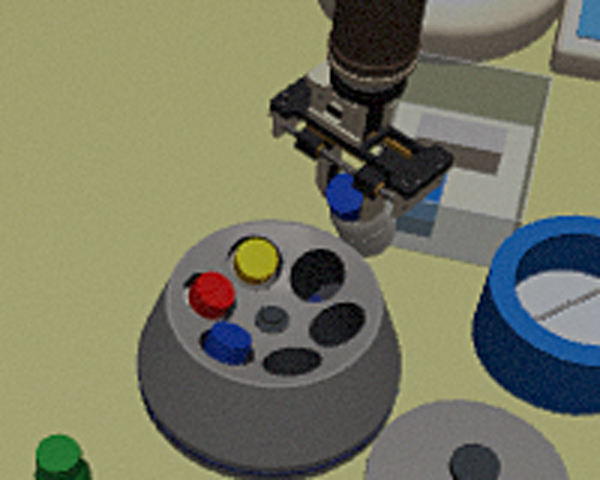

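The bottle is tilted in the grip: cap at crop (345,195), foot out at (370,245), with only about 3 N of push. Next I lift it, bring it above the blue bore, and line up on the bore axis.

In the tool's units: -0.093 m is -0.1163, -0.055 m is -0.0688.

Request:
move_tool(ticks={"dx": [0, 0, -0.0563, -0.1125, -0.1163, -0.1163], "dy": [0, 0, 0, 0, 0, 0], "dz": [-0.0688, -0.0813, -0.0813, -0.0813, -0.0813, -0.0813], "twist": [0, 0, 0, 0, 0, 0], "jaw": [0.4, 0.4, 0.4, 0.4, 0.4, 0.4]})

```text
t: 11.38
tool_pos: [0.5329, 0.2204, 0.276]
tool_rot: [[0.295, 0.955, -0.001], [0.955, -0.295, -0.001], [-0.001, -0.001, -1.0]]
contact_force: [-0.1, 0.0, -2.8]
gripper_width: 0.511
grasp_force: 30.0
```

```bash
python3 - <<'E'
from v import *
c=np.array([.5277,.2011]);u=np.array([np.cos(1.2712),np.sin(1.2712)])
im=capture("scene"); cv2.imwrite("pics/s3.png",cv2.resize(im[40:190,210:360,::-1],None,fx=4,fy=4,interpolation=cv2.INTER_CUBIC))
for d in(.122,.1,.03): move(*(c+(.074-.4226*d)*u),.128+.9063*d-.019,1.2712+np.pi/2)
E
```

```text
shift [0.0016 0.001  0.0566] turn 0.001 or -3.14 j7 -1.027 tcp [0.5329 0.2213 0.2762] tooly -0.298 t 11.425
shift [0.0109 0.0011 0.0766] turn 0.001 or -3.14 j7 -1.027 tcp [0.5329 0.2213 0.2762] tooly -0.298 t 11.425
shift [0.0405 0.0012 0.14  ] turn 0.001 or -3.14 j7 -1.027 tcp [0.5329 0.2213 0.2762] tooly -0.298 t 11.425
```

View pics/s3.png

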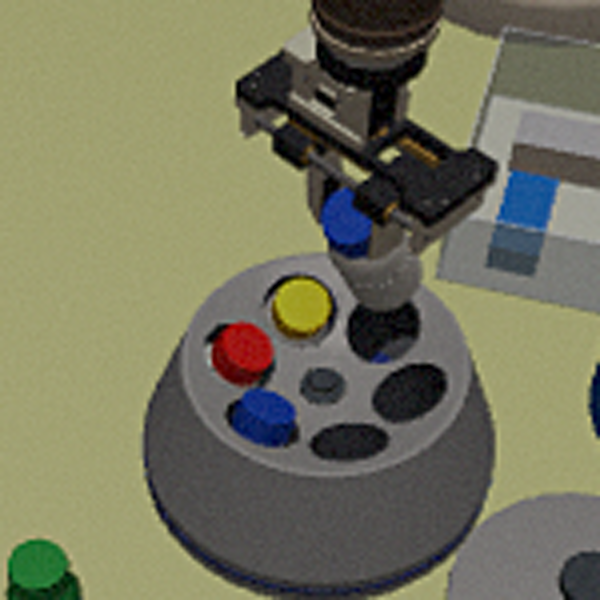

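The tilt holds, and the foot at crop (385,295) hangs above the blue bore at (383,335). Now I lower it along the bore axis.

In the tool's units: 0.0766 m is 0.0958, 0.0666 m is 0.0833.

Request:
move_tool(ticks={"dx": [0.002, 0.002, 0.002, 0.0078, 0.0136, 0.0136], "dy": [0.0013, 0.0013, 0.0013, 0.0013, 0.0013, 0.0013], "dz": [0.0375, 0.0708, 0.0708, 0.0833, 0.0958, 0.0958], "twist": [0, 0, 0, 0, 0, 0], "jaw": [0.4, 0.4, 0.4, 0.4, 0.4, 0.4]})

```text
t: 12.18
tool_pos: [0.5374, 0.2315, 0.1996]
tool_rot: [[0.294, 0.956, -0.001], [0.956, -0.294, 0.0], [0.0, -0.001, -1.0]]
contact_force: [0.2, 0.0, -3.2]
gripper_width: 0.514
grasp_force: 30.0
```

```bash
python3 - <<'E'
from v import *
c=np.array([.5277,.2011]);u=np.array([np.cos(1.2712),np.sin(1.2712)])
s=get_state();print(s["contact_force"],s["wrist_torque"])
for d in(.09,.06,.03): move(*(c+(.074-.4226*d)*u),.128+.9063*d-.019,1.2712+np.pi/2)
E
```

```text
[ 0.15560911  0.02711689 -3.20126014] [-0.15429957 -0.02126689  0.089406  ]
shift [ 0.0041 -0.0003  0.009 ] turn 0.001 or -3.14 j7 -1.087 tcp [0.5374 0.2315 0.1996] tooly -0.298 t 12.175
shift [ 0.0168 -0.0003  0.0362] turn 0.001 or -3.14 j7 -1.087 tcp [0.5374 0.2315 0.1996] tooly -0.298 t 12.175
shift [ 0.0294 -0.0002  0.0634] turn 0.001 or -3.14 j7 -1.087 tcp [0.5374 0.2315 0.1996] tooly -0.298 t 12.175
```

In the tool's units: 0.0362 m is 0.0453, 0.027 m is 0.0338.

Request:
move_tool(ticks={"dx": [0.0051, 0.0104, 0.0156, 0.021, 0.021], "dy": [0, 0, 0, 0, 0], "dz": [0.0113, 0.0225, 0.0338, 0.0453, 0.0453], "twist": [0, 0, 0, 0, 0], "jaw": [0.4, 0.4, 0.4, 0.4, 0.4]})

```text
t: 12.8
tool_pos: [0.5423, 0.2471, 0.163]
tool_rot: [[0.294, 0.956, -0.001], [0.956, -0.294, -0.0], [-0.0, -0.001, -1.0]]
contact_force: [0.1, 0.7, -2.5]
gripper_width: 0.511
grasp_force: 30.0
```

```bash
python3 - <<'E'
from v import *
c=np.array([.5277,.2011]);u=np.array([np.cos(1.2712),np.sin(1.2712)])
for d in(.045,.03): move(*(c+(.074-.4226*d)*u),.128+.9063*d-.019,1.2712+np.pi/2)
E
```

```text
shift [ 0.0067 -0.0003  0.0132] turn 0.001 or -3.141 j7 -1.134 tcp [0.5423 0.2471 0.163 ] tooly -0.299 t 12.8
shift [ 0.0131 -0.0003  0.0268] turn 0.001 or -3.141 j7 -1.134 tcp [0.5423 0.2471 0.163 ] tooly -0.299 t 12.8
```

Smooth so far. I'll take it down to 30 mm, release partially, then rise straight up.

In the tool's units: 0.0268 m is 0.0335, 0.018 m is 0.0225.

Request:
move_tool(ticks={"dx": [0.0056, 0.011, 0.0164, 0.0164], "dy": [0, 0, 0, 0], "dz": [0.0113, 0.0225, 0.0335, 0.0335], "twist": [0, 0, 0, 0], "jaw": [0.4, 0.4, 0.4, 0.4]})

```text
t: 13.3
tool_pos: [0.5462, 0.2597, 0.1362]
tool_rot: [[0.294, 0.956, -0.001], [0.956, -0.294, -0.0], [-0.0, -0.001, -1.0]]
contact_force: [-0.3, -0.8, -1.9]
gripper_width: 0.516
grasp_force: 30.0
```

```bash
python3 -c "
from v import *
move(.5,.2,.2)"
```

```text
shift [-0.0706 -0.0266 -0.0637] turn 0 or 0.0 j7 -1.168 tcp [0.5462 0.2597 0.1362] tooly -0.299 t 13.3
```

In the tool's units: -0.4157 m is -0.5196, -0.11 m is -0.1375, 1.048 rad is 0.3336.

Request:
move_tool(ticks={"dx": [0, 0, 0, 0, 0, -0.075, -0.15, -0.225, -0.3, -0.375, -0.45, -0.5196, -0.5196, -0.5196, -0.5196], "dy": [0, 0, 0, 0, 0, 0.0438, 0.0875, 0.1325, 0.175, 0.2213, 0.265, 0.306, 0.306, 0.306, 0.306], "dz": [0, 0, 0, -0.0625, -0.1375, -0.1375, -0.1375, -0.1375, -0.1375, -0.1375, -0.1375, -0.1375, -0.1375, -0.1375, -0.1375], "twist": [0, 0, 0, 0, 0, 0.0573, 0.1146, 0.1719, 0.2292, 0.2865, 0.3336, 0.3336, 0.3336, 0.3336, 0.3336], "jaw": [0.64, 0.64, 0.64, 0.64, 0.64, 0.75, 0.75, 0.75, 0.75, 0.75, 0.75, 0.75, 0.75, 0.75, 0.75]})

```text
t: 15.18
tool_pos: [0.6578, -0.2092, 0.2471]
tool_rot: [[0.975, 0.222, 0.0], [0.222, -0.975, 0.001], [0.0, -0.001, -1.0]]
contact_force: [0.1, 0.7, 0.4]
gripper_width: 0.749
grasp_force: 0.0
```

```bash
python3 - <<'E'
from v import *
I={n:capture(n) for n in("top","scene")}
cv2.imwrite("pics/c4.png",np.hstack([cv2.resize(I["top"][150:250,110:225,::-1],(400,348),interpolation=2),cv2.resize(I["scene"][95:185,235:340,::-1],(400,348),interpolation=2)]))
T,S=tops("top",I["top"]),tops("scene",I["scene"]);print(T["blue"],S["blue"])
for a in T["blue"]:
  for b in S["blue"]:
    p,g=tri(a,b)
    if g<.01:print(p,g)
move(.658,-.2095,.095,.224+np.pi/2)
E
```

```text
[(np.float64(165.30612244897958), np.float64(175.18367346938774), 49), (np.float64(141.52059925093633), np.float64(198.44569288389513), 267), (np.float64(191.21028037383178), np.float64(213.13084112149534), 214)] [(np.float64(306.7692307692308), np.float64(117.73076923076923), 52)]
[0.58700756 0.17497685 0.25751936] 8.711948605537846e-05
shift [-0.0004  0.0014  0.1525] turn 0.002 or -3.14 j7 -1.25 tcp [ 0.658  -0.2081  0.2475] tooly -1.345 t 15.275
```

View pics/c4.png

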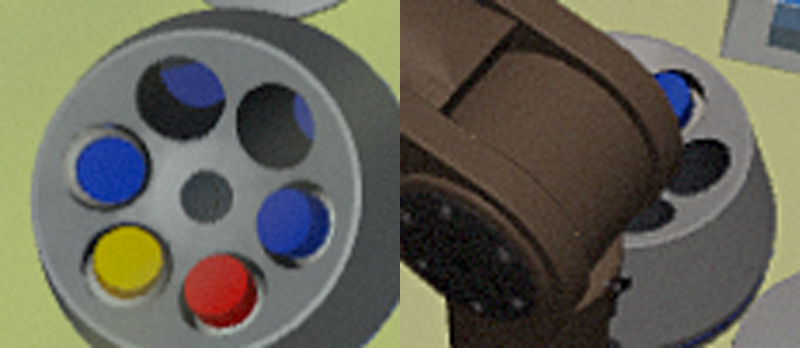

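Blue sits in its bore at crop (110,170), well seated by eye. I'll check its depth numerically while I grip the red bottle.

The rows are not in the units I measure in: shifts go in shares of 0.8 m and turns go in shares of pi rad. I convert before sending: 0.152 m is 0.19, 0.06 m is 0.075.

Request:
move_tool(ticks={"dx": [0, 0, 0, 0, 0, 0, 0, 0, 0, 0, 0, 0, 0], "dy": [0.0013, 0.0013, 0.0013, 0.0013, 0.0013, 0.0013, 0.0013, 0.0013, 0.0013, 0.0013, 0.0013, 0.0013, 0.0013], "dz": [0.075, 0.15, 0.19, 0.19, 0.19, 0.19, 0.19, 0.19, 0.125, 0.05, -0.025, -0.0538, -0.0538], "twist": [0, 0, 0, 0, 0, 0, 0, 0, 0, 0, 0, 0, 0], "jaw": [0.75, 0.75, 0.75, 0.75, 0.4, 0.4, 0.4, 0.4, 0.4, 0.4, 0.4, 0.4, 0.4]})

```text
t: 16.9
tool_pos: [0.6588, -0.2111, 0.2924]
tool_rot: [[0.975, 0.222, 0.004], [0.222, -0.975, -0.001], [0.004, 0.002, -1.0]]
contact_force: [0.8, 0.4, -3.8]
gripper_width: 0.514
grasp_force: 30.0
```

```bash
cat >> v.py <<'E'
C=np.array([.5277,.2011])
def bore(k,rg=None,zg=None,d=None):
    "print move for bore at angle k with grip point at radius rg, height zg, or d above the mouth along the axis"
    th=.224+k*np.pi/3
    if d is not None: rg,zg=.074-.4226*d,.128+.9063*d
    move(*(C+rg*np.array([np.cos(th),np.sin(th)])),zg-.019,th+np.pi/2)
E
python3 - <<'E'
from v import *
for z in(.144,.153,.162):
  p=onz("top",(141.52,198.45),z)[:2]+[.0022,-.0002]-C; print(z,"r",np.hypot(*p),"ang",np.arctan2(p[1],p[0]))
print("lid",onz("top",(186,112),.05))
bore(0,.18,.309)
E
```

```text
0.144 r 0.06633070573906975 ang 1.2657509199095327
0.153 r 0.06334400335471821 ang 1.2634060440955543
0.162 r 0.06035768373202966 ang 1.2608291178849846
lid [0.79838238 0.17056998 0.05      ]
shift [ 0.1435 -0.4311  0.0021] turn -0.0 or 3.141 j7 -1.239 tcp [ 0.6588 -0.2111  0.2924] tooly -1.347 t 16.9
```

Blue reads r = 66 mm at z = 144 mm, so it is home. Now red goes to its tilt spot.

In the tool's units: -0.431 m is -0.5388, 0.1435 m is 0.1794.

Request:
move_tool(ticks={"dx": [0.1794, 0.1794, 0.1794, 0.1794, 0.1794, 0.1794, 0.1794, 0.1794, 0.1794, 0.1794, 0.1794, 0.1794, 0.1794], "dy": [-0.5388, -0.5388, -0.5388, -0.5388, -0.5388, -0.5388, -0.5388, -0.5388, -0.5388, -0.5388, -0.5388, -0.5388, -0.5388], "dz": [0, 0, 0, 0, 0, 0, 0, 0, 0, 0, 0.0625, 0.1025, 0.1025], "twist": [0, 0, 0, 0, 0, 0, 0, 0, 0, 0, 0, 0, 0], "jaw": [0.4, 0.4, 0.4, 0.4, 0.4, 0.4, 0.4, 0.4, 0.4, 0.4, 0.4, 0.4, 0.4]})

```text
t: 18.52
tool_pos: [0.7014, 0.2373, 0.2052]
tool_rot: [[0.976, 0.219, -0.005], [0.219, -0.976, -0.004], [-0.006, 0.002, -1.0]]
contact_force: [0.7, -0.6, -2.1]
gripper_width: 0.512
grasp_force: 30.0
```

```bash
python3 - <<'E'
from v import *
bore(0,.113,.229)
E
```

```text
shift [-0.0644 -0.0031 -0.0045] turn -0.003 or 3.138 j7 -1.912 tcp [0.7014 0.2373 0.2052] tooly -1.35 t 18.525
```

In the tool's units: -0.159 m is -0.1988, -0.067 m is -0.0838.

Request:
move_tool(ticks={"dx": [-0.0188, -0.0375, -0.05, -0.0625, -0.075, -0.0838, -0.0838, -0.0838, -0.0838, -0.0838, -0.1375, -0.1975, -0.1988, -0.1988, -0.1988], "dy": [-0.0025, -0.0025, -0.0025, -0.0025, -0.0025, -0.0025, -0.0025, -0.0025, -0.0025, -0.0025, -0.0025, -0.0025, -0.0025, -0.0025, -0.0025], "dz": [-0.0013, -0.0013, -0.0013, -0.0013, -0.0013, -0.0013, -0.0013, -0.0013, -0.07, -0.0813, -0.0813, -0.0813, -0.0813, -0.0813, -0.0813], "twist": [0, 0, 0, 0, 0, 0, 0, 0, 0, 0, 0, 0, 0, 0, 0], "jaw": [0.4, 0.4, 0.4, 0.4, 0.4, 0.4, 0.4, 0.4, 0.4, 0.4, 0.4, 0.4, 0.4, 0.4, 0.4]})

```text
t: 20.4
tool_pos: [0.5474, 0.2078, 0.2724]
tool_rot: [[0.975, 0.221, -0.001], [0.221, -0.975, -0.0], [-0.001, -0.0, -1.0]]
contact_force: [0.1, -0.9, -1.9]
gripper_width: 0.515
grasp_force: 30.0
```

```bash
python3 - <<'E'
from v import *
im=capture("scene"); cv2.imwrite("pics/s5.png",cv2.resize(im[40:190,210:360,::-1],None,fx=4,fy=4,interpolation=cv2.INTER_CUBIC))
for d in (.122,.1,.06):bore(0,d=d)
E
```

```text
shift [0.0018 0.0022 0.0529] turn -0.001 or 3.141 j7 -1.95 tcp [0.5474 0.2079 0.2725] tooly -1.347 t 20.45
shift [0.0111 0.0022 0.0728] turn -0.001 or 3.141 j7 -1.95 tcp [0.5474 0.2079 0.2725] tooly -1.347 t 20.45
shift [0.028  0.0022 0.1091] turn -0.001 or 3.141 j7 -1.95 tcp [0.5474 0.2079 0.2725] tooly -1.347 t 20.45
```

View pics/s5.png

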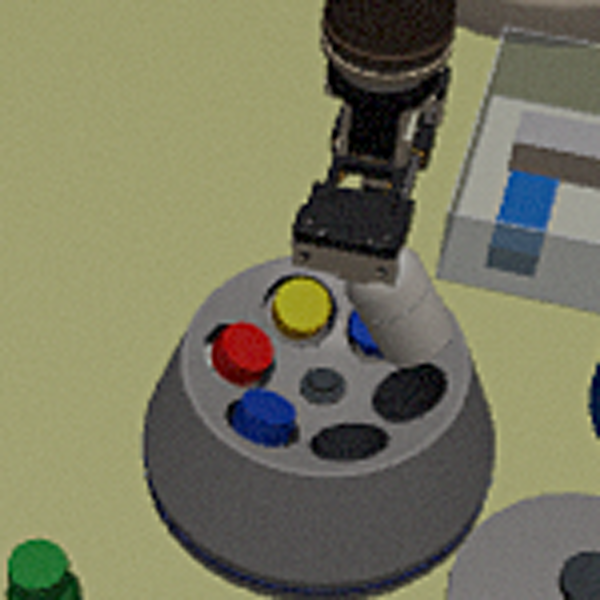

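The red bottle leans correctly, with its foot at crop (415,350) above the red bore at (410,390). Lowering it.

In the tool's units: 0.0728 m is 0.091, 0.063 m is 0.0788.

Request:
move_tool(ticks={"dx": [0.0023, 0.0023, 0.0023, 0.0081, 0.0139, 0.0139], "dy": [0.0028, 0.0028, 0.0028, 0.0028, 0.0028, 0.0028], "dz": [0.0375, 0.0663, 0.0663, 0.0788, 0.091, 0.091], "twist": [0, 0, 0, 0, 0, 0], "jaw": [0.4, 0.4, 0.4, 0.4, 0.4, 0.4]})

```text
t: 21.2
tool_pos: [0.5551, 0.2082, 0.2011]
tool_rot: [[0.975, 0.223, -0.005], [0.223, -0.975, -0.002], [-0.006, 0.001, -1.0]]
contact_force: [-16.9, -6.0, 15.5]
gripper_width: 0.515
grasp_force: 30.2
```

```bash
python3 - <<'E'
from v import *
for d in(.08,.06,.03):bore(0,d=d)
E
```

```text
shift [0.012  0.0009 0.0195] turn 0.001 or -3.141 j7 -1.973 tcp [0.5551 0.2082 0.2011] tooly -1.346 t 21.2
shift [0.0206 0.0009 0.0376] turn 0.001 or -3.141 j7 -1.973 tcp [0.5551 0.2082 0.2011] tooly -1.346 t 21.2
shift [0.0334 0.0009 0.0647] turn 0.001 or -3.141 j7 -1.973 tcp [0.5551 0.2082 0.2011] tooly -1.346 t 21.2
```

The foot is hitting the outer edge of the mouth, with the force pointing inward and up. I'll back off along the axis, shift 4 mm inward and retry.

In the tool's units: -0.014 m is -0.0175, -0.01 m is -0.0125.

Request:
move_tool(ticks={"dx": [-0.0075, -0.0125, -0.0125], "dy": [0, 0.0013, 0.0013], "dz": [-0.0175, -0.0175, -0.0175], "twist": [0, 0, 0], "jaw": [0.4, 0.4, 0.4]})

```text
t: 21.58
tool_pos: [0.5489, 0.2047, 0.2146]
tool_rot: [[0.975, 0.222, 0.001], [0.222, -0.975, 0.0], [0.001, 0.0, -1.0]]
contact_force: [0.1, 0.5, -2.3]
gripper_width: 0.51
grasp_force: 30.1
```

```bash
python3 - <<'E'
from v import *
im=capture("scene"); cv2.imwrite("pics/s6.png",cv2.resize(im[70:170,240:340,::-1],None,fx=6,fy=6,interpolation=cv2.INTER_CUBIC))
for d in(.115,.1,.09):bore(0,d=d)
E
```

```text
shift [ 0.004  -0.0012  0.0011] turn -0.001 or 3.141 j7 -1.967 tcp [0.5489 0.2047 0.2143] tooly -1.347 t 21.625
shift [ 0.0103 -0.0012  0.0147] turn -0.001 or 3.141 j7 -1.967 tcp [0.5489 0.2047 0.2143] tooly -1.347 t 21.625
shift [ 0.0145 -0.0012  0.0237] turn -0.001 or 3.141 j7 -1.967 tcp [0.5489 0.2047 0.2143] tooly -1.347 t 21.625
```

View pics/s6.png

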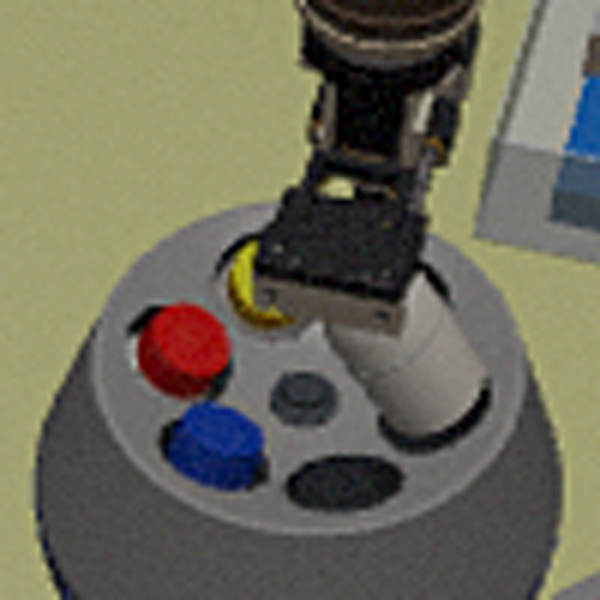

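The foot at crop (440,420) lies inside the mouth, with a dark crescent visible on both sides. Trying again with the 4 mm inward shift.

In the tool's units: 0.0147 m is 0.0184, 0.0063 m is 0.0079.

Request:
move_tool(ticks={"dx": [0.0025, 0.0056, 0.0079, 0.0079], "dy": [-0.0013, -0.0013, -0.0013, -0.0013], "dz": [0.0075, 0.0138, 0.0184, 0.0184], "twist": [0, 0, 0, 0], "jaw": [0.4, 0.4, 0.4, 0.4]})

```text
t: 22.12
tool_pos: [0.5544, 0.2072, 0.1989]
tool_rot: [[0.975, 0.222, -0.001], [0.222, -0.975, -0.0], [-0.001, 0.0, -1.0]]
contact_force: [0.1, -0.1, -2.9]
gripper_width: 0.513
grasp_force: 30.1
```

```bash
python3 - <<'E'
from v import *
s=get_state();print(s["wrist_torque"])
for d in(.09,.08,.06):bore(0,d=d)
E
```

```text
[0.00416757 0.13904728 0.00572889]
shift [0.0086 0.     0.0084] turn -0.0 or 3.141 j7 -1.974 tcp [0.5544 0.2072 0.1989] tooly -1.347 t 22.125
shift [0.0128 0.     0.0174] turn -0.0 or 3.141 j7 -1.974 tcp [0.5544 0.2072 0.1989] tooly -1.347 t 22.125
shift [0.0213 0.     0.0355] turn -0.0 or 3.141 j7 -1.974 tcp [0.5544 0.2072 0.1989] tooly -1.347 t 22.125
```

In the tool's units: 0.0174 m is 0.0218, 0.0085 m is 0.0106.

Request:
move_tool(ticks={"dx": [0.0053, 0.0106, 0.0106], "dy": [0, 0, 0], "dz": [0.0105, 0.0218, 0.0218], "twist": [0, 0, 0], "jaw": [0.4, 0.4, 0.4]})

```text
t: 22.5
tool_pos: [0.5627, 0.209, 0.181]
tool_rot: [[0.975, 0.222, -0.001], [0.222, -0.975, -0.0], [-0.001, 0.0, -1.0]]
contact_force: [-0.6, -0.3, -3.8]
gripper_width: 0.513
grasp_force: 30.0
```

```bash
python3 - <<'E'
from v import *
s=get_state();print(s["contact_force"])
for d in(.06,.03):bore(0,d=d)
E
```

```text
[-0.55307421 -0.30337067 -3.81330769]
shift [ 0.0128 -0.0001  0.0176] turn -0.0 or 3.141 j7 -1.98 tcp [0.5627 0.209  0.181 ] tooly -1.347 t 22.5
shift [ 0.0255 -0.0001  0.0448] turn -0.0 or 3.141 j7 -1.98 tcp [0.5627 0.209  0.181 ] tooly -1.347 t 22.5
```

In the tool's units: 0.035 m is 0.0438, 0.0265 m is 0.0331.

Request:
move_tool(ticks={"dx": [0.0054, 0.0106, 0.0156, 0.0206, 0.0206], "dy": [0, 0, 0, 0, 0], "dz": [0.0113, 0.022, 0.0331, 0.0438, 0.0438], "twist": [0, 0, 0, 0, 0], "jaw": [0.4, 0.4, 0.4, 0.4, 0.4]})

```text
t: 23.12
tool_pos: [0.5834, 0.2144, 0.149]
tool_rot: [[0.975, 0.221, 0.008], [0.221, -0.975, 0.004], [0.009, -0.002, -1.0]]
contact_force: [7.3, 3.0, 2.4]
gripper_width: 0.513
grasp_force: 30.0
```

```bash
python3 - <<'E'
from v import *
s=get_state();print(s["contact_force"])
for d in(.032,):bore(0,d=d)
E
```

```text
[7.31548718 3.00295512 2.36305993]
shift [0.0032 0.0006 0.011 ] turn -0.001 or 3.141 j7 -1.99 tcp [0.5834 0.2144 0.149 ] tooly -1.348 t 23.125
```

The bottle is now pressing lightly outward, so I'll steer back toward the nominal axis for the last centimetre.

In the tool's units: 0.011 m is 0.0138, 0.006 m is 0.0075.

Request:
move_tool(ticks={"dx": [0.0038, 0.0075, 0.0088, 0.0088], "dy": [0, 0, 0, 0], "dz": [0.0038, 0.01, 0.0138, 0.0138], "twist": [0, 0, 0, 0], "jaw": [0.4, 0.4, 0.4, 0.4]})

```text
t: 23.62
tool_pos: [0.5897, 0.2158, 0.1382]
tool_rot: [[0.975, 0.221, 0.008], [0.221, -0.975, 0.003], [0.008, -0.002, -1.0]]
contact_force: [5.2, 1.3, 5.8]
gripper_width: 0.514
grasp_force: 30.0
```

```bash
python3 - <<'E'
from v import *
for d in(.030,):bore(0,d=d)
E
```

```text
shift [-0.0024  0.0006  0.002 ] turn -0.001 or 3.141 j7 -1.993 tcp [0.5897 0.2158 0.1382] tooly -1.348 t 23.625
```

In the tool's units: 0.5033 m is 0.6291, -0.2445 m is -0.3056, -0.147 rad is -0.0468.

Request:
move_tool(ticks={"dx": [0, 0, 0, 0, 0, -0.3056, -0.3056, -0.3056, -0.3056, -0.3056, -0.3056, -0.3056, -0.3056, -0.3056, -0.3056, -0.3056, -0.3056, -0.3056], "dy": [0, 0, 0, 0, 0, 0.6291, 0.6291, 0.6291, 0.6291, 0.6291, 0.6291, 0.6291, 0.6291, 0.6291, 0.6291, 0.6291, 0.6291, 0.6291], "dz": [0, 0, 0, -0.0625, -0.1438, -0.1438, -0.1438, -0.1438, -0.1438, -0.1438, -0.1438, -0.1438, -0.1438, -0.1438, -0.1438, -0.1438, -0.1438, -0.1438], "twist": [0, 0, 0, 0, 0, -0.0468, -0.0468, -0.0468, -0.0468, -0.0468, -0.0468, -0.0468, -0.0468, -0.0468, -0.0468, -0.0468, -0.0468, -0.0468], "jaw": [0.64, 0.64, 0.64, 0.64, 0.64, 0.75, 0.75, 0.75, 0.75, 0.75, 0.75, 0.75, 0.75, 0.75, 0.75, 0.75, 0.75, 0.75]})

```text
t: 25.88
tool_pos: [0.4596, -0.3294, 0.2514]
tool_rot: [[0.931, 0.364, 0.0], [0.364, -0.931, 0.0], [0.0, 0.0, -1.0]]
contact_force: [-0.1, 0.2, -0.3]
gripper_width: 0.746
grasp_force: 0.0
```

```bash
python3 - <<'E'
from v import *
I={n:capture(n) for n in("top","scene")}
cv2.imwrite("pics/c7.png",np.hstack([cv2.resize(I["top"][150:250,110:225,::-1],(400,348),interpolation=2),cv2.resize(I["scene"][95:185,235:340,::-1],(400,348),interpolation=2)]))
T=tops("top",I["top"])
for c in("red","blue"):
  for a in T[c]:
    p=onz("top",a,.144)[:2]+[.0022,-.0002]-C; print(c,np.round(a,1),"r",np.hypot(*p).round(4),"k",((np.arctan2(p[1],p[0])-.224)/np.pi*3).round(3))
print(T["yellow"])
move(.4624,-.3292,.095,-1.2)
E
```

```text
red [160.3 180.5 244. ] r 0.0667 k 0.009
red [171.6 231.5 240. ] r 0.0659 k -3.009
blue [141.4 198.6 268. ] r 0.0666 k 1.0
blue [191.2 213.  212. ] r 0.0663 k -1.99
[(np.float64(146.39147286821705), np.float64(223.91472868217053), 258)]
shift [0.003  0.0005 0.1563] turn 0.001 or -3.14 j7 -0.759 tcp [ 0.4594 -0.3298  0.2513] tooly -1.199 t 25.975
```

View pics/c7.png

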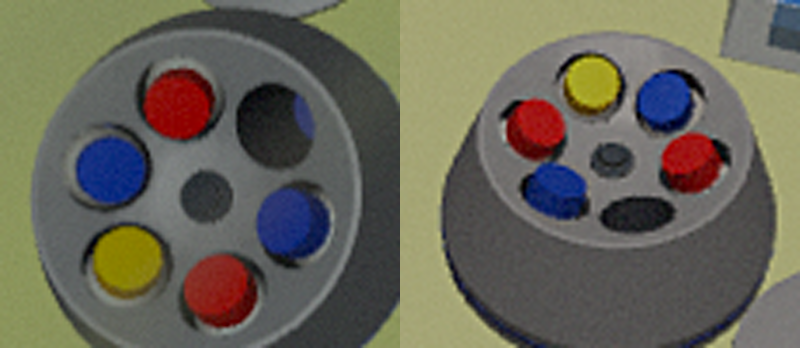

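Red and blue are both home: r is about 66 mm, as for the seated ones, and they look level with them at top crop (178,103) and (110,170). Now yellow.

In the tool's units: 0.156 m is 0.195, 0.003 m is 0.0038.

Request:
move_tool(ticks={"dx": [0.0038, 0.0038, 0.0038, 0.0038, 0.0038, 0.0038, 0.0038, 0.0038, 0.0038], "dy": [0.0006, 0.0006, 0.0006, 0.0006, 0.0006, 0.0006, 0.0006, 0.0006, 0.0006], "dz": [0.075, 0.15, 0.195, 0.195, 0.195, 0.195, 0.195, 0.195, 0.195], "twist": [0, 0, 0, 0, 0, 0, 0, 0, 0], "jaw": [0.75, 0.75, 0.75, 0.75, 0.75, 0.4, 0.4, 0.4, 0.4]})

```text
t: 27.1
tool_pos: [0.4625, -0.3301, 0.0962]
tool_rot: [[0.932, 0.362, 0.001], [0.362, -0.932, -0.001], [0.001, 0.001, -1.0]]
contact_force: [-0.4, 1.1, 8.0]
gripper_width: 0.516
grasp_force: 30.0
```

```bash
python3 -c "
from v import *
move(.4624,-.3292,.29,-1.2)"
```

```text
shift [ 0.0004 -0.0006 -0.1938] turn 0.0 or -3.142 j7 -0.819 tcp [ 0.4625 -0.3301  0.0962] tooly -1.2 t 27.1
```

In the tool's units: -0.21 m is -0.2625, -0.18 m is -0.225.

Request:
move_tool(ticks={"dx": [0, 0, 0, 0, 0], "dy": [0, 0, 0, 0, 0], "dz": [-0.075, -0.15, -0.225, -0.2625, -0.2625], "twist": [0, 0, 0, 0, 0], "jaw": [0.4, 0.4, 0.4, 0.4, 0.4]})

```text
t: 27.72
tool_pos: [0.4628, -0.3304, 0.3072]
tool_rot: [[0.932, 0.362, 0.003], [0.362, -0.932, -0.002], [0.002, 0.003, -1.0]]
contact_force: [-0.0, -0.6, -4.8]
gripper_width: 0.516
grasp_force: 30.0
```

```bash
python3 -c "
from v import *
bore(-1,.18,.314)"
```

```text
shift [ 0.3193 -0.3046  0.0119] turn 1.194 or -1.948 j7 -0.751 tcp [ 0.4628 -0.3304  0.3072] tooly -1.2 t 27.725
```

In the tool's units: 0.3193 m is 0.3991, -0.3046 m is -0.3808, -1.948 rad is -0.6201.

Request:
move_tool(ticks={"dx": [0.0375, 0.075, 0.125, 0.1625, 0.2125, 0.25, 0.3, 0.3375, 0.375, 0.3991, 0.3991, 0.3991, 0.3991, 0.3991, 0.3991, 0.3991, 0.3991], "dy": [-0.035, -0.07, -0.1125, -0.15, -0.1875, -0.2375, -0.275, -0.3125, -0.35, -0.3808, -0.3808, -0.3808, -0.3808, -0.3808, -0.3808, -0.3808, -0.3808], "dz": [0, 0, 0, 0, 0, 0, 0, 0, 0, 0, 0, 0, 0.0125, 0.0625, 0.1219, 0.1219, 0.1219], "twist": [-0.0573, -0.1146, -0.1719, -0.2292, -0.2865, -0.3438, -0.4011, -0.4584, -0.5157, -0.573, -0.6201, -0.6201, -0.6201, -0.6201, -0.6201, -0.6201, -0.6201], "jaw": [0.4, 0.4, 0.4, 0.4, 0.4, 0.4, 0.4, 0.4, 0.4, 0.4, 0.4, 0.4, 0.4, 0.4, 0.4, 0.4, 0.4]})

```text
t: 29.85
tool_pos: [0.6498, 0.0696, 0.2091]
tool_rot: [[-0.679, 0.734, 0.001], [0.734, 0.679, 0.0], [-0.001, 0.001, -1.0]]
contact_force: [-0.1, 0.0, -3.3]
gripper_width: 0.516
grasp_force: 30.0
```

```bash
python3 -c "
from v import *
bore(-1,.113,.229)"
```

```text
shift [ 0.0664 -0.0002 -0.0009] turn -0.001 or 3.14 j7 0.225 tcp [0.6498 0.0696 0.2091] tooly 0.746 t 29.85
```

Request:
move_tool(ticks={"dx": [0.0188, 0.0375, 0.05, 0.0625, 0.075, 0.0825, 0.0825, 0.0825, 0.0825, 0.0825, 0.1375, 0.1975, 0.1988, 0.1988, 0.1988], "dy": [0, 0, 0, 0, 0, 0, 0, 0, 0, 0, 0, 0, 0, 0, 0], "dz": [-0.0013, -0.0013, -0.0013, -0.0013, -0.0013, -0.0013, -0.0013, -0.0013, -0.07, -0.0813, -0.0813, -0.0813, -0.0813, -0.0813, -0.0813], "twist": [0, 0, 0, 0, 0, 0, 0, 0, 0, 0, 0, 0, 0, 0, 0], "jaw": [0.4, 0.4, 0.4, 0.4, 0.4, 0.4, 0.4, 0.4, 0.4, 0.4, 0.4, 0.4, 0.4, 0.4, 0.4]})

```text
t: 31.72
tool_pos: [0.5415, 0.1849, 0.2719]
tool_rot: [[-0.679, 0.734, -0.001], [0.734, 0.679, -0.001], [0.0, -0.001, -1.0]]
contact_force: [-0.4, 0.5, -3.7]
gripper_width: 0.516
grasp_force: 30.0
```

```bash
python3 - <<'E'
from v import *
im=capture("scene"); cv2.imwrite("pics/s8.png",cv2.resize(im[60:180,230:350,::-1],None,fx=5,fy=5,interpolation=cv2.INTER_CUBIC))
for d in (.122,.1):bore(-1,d=d)
E
```

```text
shift [-0.0013  0.0008  0.0525] turn -0.002 or 3.14 j7 0.031 tcp [0.5416 0.185  0.272 ] tooly 0.746 t 31.775
shift [-0.0106  0.0009  0.0724] turn -0.002 or 3.14 j7 0.031 tcp [0.5416 0.185  0.272 ] tooly 0.746 t 31.775
```

View pics/s8.png

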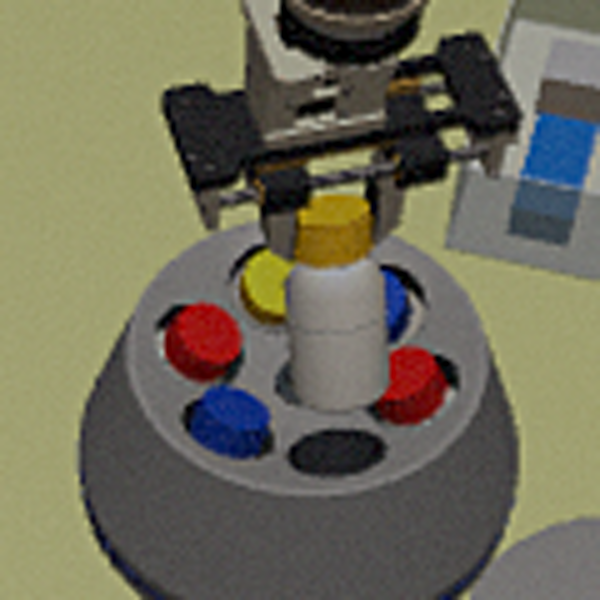

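Yellow leans toward the free bore at crop (337,450). Lowering it with a 2 mm inward bias.

In the tool's units: 0.0724 m is 0.0905, -0.0086 m is -0.0108.

Request:
move_tool(ticks={"dx": [0.0009, 0.0009, 0.0009, -0.005, -0.0108, -0.0108], "dy": [0.0013, 0.0013, 0.0013, 0.0013, 0.0013, 0.0013], "dz": [0.0375, 0.0656, 0.0656, 0.0781, 0.0905, 0.0905], "twist": [0, 0, 0, 0, 0, 0], "jaw": [0.4, 0.4, 0.4, 0.4, 0.4, 0.4]})

```text
t: 32.52
tool_pos: [0.5479, 0.1795, 0.1995]
tool_rot: [[-0.679, 0.734, -0.001], [0.734, 0.679, -0.001], [0.0, -0.001, -1.0]]
contact_force: [-0.4, -0.9, -2.9]
gripper_width: 0.518
grasp_force: 30.0
```

```bash
python3 - <<'E'
from v import *
for d in(.08,.06):bore(-1,d=d)
E
```

```text
shift [-0.0107 -0.0001  0.018 ] turn -0.001 or 3.141 j7 -0.007 tcp [0.5479 0.1795 0.1995] tooly 0.747 t 32.525
shift [-0.0191 -0.0001  0.0362] turn -0.001 or 3.141 j7 -0.007 tcp [0.5479 0.1795 0.1995] tooly 0.747 t 32.525
```

No contact. Continuing.

In the tool's units: 0.0362 m is 0.0453, 0.027 m is 0.0338.

Request:
move_tool(ticks={"dx": [-0.0056, -0.0113, -0.0169, -0.0225, -0.0225], "dy": [0, 0, 0, 0, 0], "dz": [0.0113, 0.0225, 0.0338, 0.0453, 0.0453], "twist": [0, 0, 0, 0, 0], "jaw": [0.4, 0.4, 0.4, 0.4, 0.4]})

```text
t: 33.15
tool_pos: [0.5597, 0.1668, 0.163]
tool_rot: [[-0.68, 0.733, -0.002], [0.733, 0.68, -0.0], [0.001, -0.001, -1.0]]
contact_force: [-0.3, -0.5, -2.7]
gripper_width: 0.517
grasp_force: 30.0
```

```bash
python3 - <<'E'
from v import *
for d in(.045,.031):bore(-1,d=d)
E
```

```text
shift [-0.0081 -0.0002  0.0132] turn -0.0 or 3.141 j7 -0.006 tcp [0.5597 0.1668 0.163 ] tooly 0.747 t 33.15
shift [-0.014  -0.0002  0.0259] turn -0.0 or 3.141 j7 -0.006 tcp [0.5597 0.1668 0.163 ] tooly 0.747 t 33.15
```

In the tool's units: 0.0259 m is 0.0324, 0.0175 m is 0.0219.

Request:
move_tool(ticks={"dx": [-0.0056, -0.0113, -0.0169, -0.0169], "dy": [0, 0, 0, 0], "dz": [0.0113, 0.0219, 0.0324, 0.0324], "twist": [0, 0, 0, 0], "jaw": [0.4, 0.4, 0.4, 0.4]})

```text
t: 33.65
tool_pos: [0.569, 0.1568, 0.1372]
tool_rot: [[-0.68, 0.734, -0.001], [0.734, 0.68, -0.0], [0.001, -0.001, -1.0]]
contact_force: [0.3, 0.6, -3.2]
gripper_width: 0.516
grasp_force: 30.0
```

```bash
python3 -c "
from v import *
bore(-1,d=.03)"
```

```text
shift [-0.0008 -0.0002  0.001 ] turn -0.0 or 3.141 j7 -0.006 tcp [0.569  0.1568 0.1372] tooly 0.747 t 33.65
```

In the tool's units: -0.4 m is -0.5, -0.36 m is -0.45.

Request:
move_tool(ticks={"dx": [0, 0, 0, 0, 0, -0.025, -0.0625, -0.1, -0.125, -0.15, -0.1875, -0.1875, -0.1875, -0.1875], "dy": [0, 0, 0, 0, 0, -0.075, -0.15, -0.225, -0.3, -0.375, -0.45, -0.5, -0.5, -0.5], "dz": [0, 0, 0, -0.0625, -0.1438, -0.1438, -0.1438, -0.1438, -0.1438, -0.1438, -0.1438, -0.1438, -0.1438, -0.1438], "twist": [0, 0, 0, 0, 0, 0, 0, 0, 0, 0, 0, 0, 0, 0], "jaw": [0.64, 0.64, 0.64, 0.64, 0.64, 0.64, 0.64, 0.64, 0.64, 0.64, 0.64, 0.64, 0.64, 0.64]})

```text
t: 35.4
tool_pos: [0.3784, -0.2241, 0.2536]
tool_rot: [[-0.68, 0.733, 0.001], [0.733, 0.68, -0.0], [-0.001, 0.0, -1.0]]
contact_force: [0.3, -0.2, 0.3]
gripper_width: 0.643
grasp_force: 0.0
```

```bash
python3 - <<'E'
from v import *
I={n:capture(n) for n in("top","scene")}
cv2.imwrite("pics/f9.png",np.hstack([I["top"][100:300,100:440,::-1],I["scene"][95:295,145:345,::-1]]).repeat(1,0))
T,S=tops("top",I["top"]),tops("scene",I["scene"])
for c in COL:
  for a in T[c]:
    p=onz("top",a,.144)[:2]+[.0022,-.0002]-C; print(c,np.round(a,1),"r",np.hypot(*p).round(4),"k",((np.arctan2(p[1],p[0])-.224)/np.pi*3).round(3),[tri(a,b)[0].round(4)[2] for b in S[c] if tri(a,b)[1]<.008])
E
```

```text
red [160.4 180.4 241. ] r 0.0668 k 0.006 [np.float64(0.1358)]
red [171.6 231.6 236. ] r 0.0662 k -3.008 [np.float64(0.1364)]
yellow [185.1 187.9 237. ] r 0.0658 k -0.997 [np.float64(0.1364)]
yellow [146.4 223.9 258. ] r 0.067 k 1.981 [np.float64(0.1361)]
blue [141.5 198.4 269. ] r 0.0664 k 0.994 [np.float64(0.1358)]
blue [191.3 213.3 207. ] r 0.0668 k -2.0 [np.float64(0.1363)]
```

View pics/f9.png

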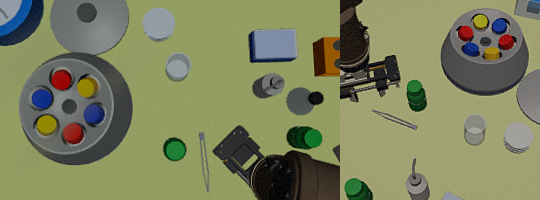

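All six caps stand at the same height (136 mm raw, matching the fixed ones), each pair is diametrically opposite, and the bystanders are in place. Handing in.

```bash
python3 -c "
from plant import *
print(sign_off())"
```

```text
the job is handed in; nothing more can be done
None
```

All three bottles are fully home, each opposite the seated bottle with the same cap colour; the other things look undisturbed, and I handed the job in at about 35 s of the 72 s allowed.

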